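Clear the coaster off the desk riser into its drawer

ROBOT

A 7-joint arm with a two-finger parallel gripper is mounted at the origin on a cart in front of the work surface, level with it; the furniture and walls round the work are solid. World frame = base frame: x ahead of the robot, y to its left, z up, the work surface at z = 0. Lengths are in m, angles in rad, forces in N, time in s.
With the tool pointing down it reaches from about 0.35 to 0.9 m from the base axis. Payload 7.2 kg.
Tool frame: the origin (TCP) lies at the very end of the fingers, on their centre line; the grasp point (between the pads) lies hold_point_z behind it (hold_point_z is the distance from the TCP to the grasp point, in m); z points along the fingers, y is the line along which they close (so a half turn about z gives the same grasp; the last joint's range is limited). The gripper opens to 85 mm and grips with 20 to 120 N. Pads are 22 mm wide; open, the fingers measure 114 mm over their backs; the gripper's body (76 mm by 85 mm) begins 54 mm behind the grasp point. The pads swing forward as they close: fully open they stand 13 mm farther back than shut.
Start: joints at [1.181, 0.411, -0.013, 1.596, 0.006, 1.134, -0.082], TCP at [0.198, -0.593, 0.201] pointing down, gripper open.
Joint ranges: [-2.95, 2.95], [-0.29, 1.99], [-1.47, 1.44], [0.14, 2.54], [-1.03, 4.17], [0.13, 1.85], [-2.86, 2.86]. Speed limits (rad/s): [2.39, 2.39, 3.01, 3.01, 3.14, 3.14, 3.14].

INTERFACE

Orientations are given as a unit quaternion [w, x, y, z].
In Python, from bench import state, grab_frame, camera_model, hand_in, hold_point_z gives the robot as it stands.
- The arm moves only by the tool arm_command, never from a script. Its argument "motion" is a list of rows, each an object with "turn": the turn, a rotation vector about the tool's x, y, z in rad, a list of three; "xyz": the shift along the tool's x, y, z in cm, a list of three; "fingers": the finger opening in cm, from 0 to 8.54. In form: [{"turn": [rx, ry, rz], "xyz": [dx, dy, dz], "fingers": fingers}, ...]. A call has 1 to 5 rows; each row shifts and turns the commanded pose from where the row before left it, along the tool's axes as they then stand; what a row does not reach is not made up. A row lasts 1/10 s, in which the tool goes at most 50 mm and 8.59 degrees, less where a joint would pass 70% of its speed; a pose out of reach is approached as far as the arm can. A call with a gripper value outside its range is refused whole. The fingers move at their own pace and stop on an object; the grip force is fixed at half the most. Time passes only in rows, so rows that do not move let the fingers close. It gives the time, the measured TCP pose, the force, the opening and the grip force at its end, in the units of the state.
- state(): the state, without advancing time (a new reading comes with each control period).
- grab_frame(name): name is "scene" or "top" or "wrist"; returns the picture (420x560x3 uint8, red, green, blue); there is no depth.
- camera_model(name): a dict with "fx", "fy", "cx", "cy" (pixels), "origin" and "rotation" of the camera in the world. Camera axes: x right, y down, z forward; pixel columns grow to the right and rows downward; lengths in m; the calibration is good to about 2 mm. A picture is of the moment at which its call begins: read the wrist's pose just before it. camera_model takes no time and is no camera call; for the wrist camera it gives the pose at the moment of the call.
- hand_in(): hands the job in; it is judged then, once.
The state is a dict: "time": time; "joint_pos": joint angles; "qd": joint speeds; "joint_torque": joint torques, N m; "tcp_pos": TCP position; "orientation": TCP orientation; "contact_force": force on the tool from outside, world axes, zero at the start; "wrist_torque": the same for the moment, N m; "finger_gap": finger opening in m; "grasp_force": force on a finger pad.
Only numpy, scipy, OpenCV 4.12 (cv2) and the standard library are available. Lean on these libraries where they do the work, as an engineer would, in place of code of your own. Each camera call takes 0.05 s, during which the arm holds its last target. There are 200 camera calls.

TASK

Put the cork coaster away: pull open the drawer under the desk riser, push the coaster along the riser's top and over its front edge so that it drops into the open drawer (do not pick it up), then shut the drawer fully. Leave the phone and the power bank on the riser where they lie.

Things in the scene. Friction and masses are not known exactly. Their poses are not given: they have to be found in the camera images.
- riser: Low desk riser of pale wood, fixed to the desk: top board 460 mm wide (y), 260 mm deep (x), 15 mm thick, its upper face 112 mm above the desk. Origin on the desk, under the middle of the straight front edge; x points from the front edge to the back (away from the robot), y along the front edge to the left, z up. One drawer in the middle of its front, open cubbies beside it.
- drawer (a joint): How far the drawer is pulled out along the riser's -x, in m: 0 fully shut, 0.13 fully open (stop). It slides with about 2 N of friction, has no spring and stays where it is left; it may start up to 15 mm open. It must be nearly fully out for the coaster to fall in.
- drawer_handle (a point): Middle of the drawer's steel bar handle: a round bar 10 mm thick, 94 mm long straight part along the riser's y, centred on the drawer, 48 mm in front of the drawer's face (43 mm free gap behind the bar), 80 mm above the desk, that is 32 mm below the riser's top. Moves with the drawer. Axes as the riser's.
- drawer_in (a point): Centre of the drawer's inner floor, 12 mm above the desk. Inside 214 mm long (x), 220 mm wide (y); side and back walls stand 50 mm above the floor, the front panel (12 mm thick, its outer face in line with the riser's front edge when shut) 81 mm above it. Moves with the drawer; fully open, 118 mm of the inside lies in front of the riser's front edge. Axes as the riser's.
- coaster: Round cork coaster lying flat on the riser's top above the drawer: a disc 84 mm across and 12 mm thick with a shallow raised rim, about 0.05 kg, too wide to grip over its outside. Origin at the centre of its underside. It starts with its centre 52 to 85 mm behind the front edge and up to 60 mm to either side of the drawer's middle.
- phone: Black mobile phone 146 x 72 x 8 mm lying flat on one side of the riser's top; origin at the centre of its underside, x along its length. Bystander.
- power_bank: Grey power bank 100 x 66 x 15 mm lying flat on the other side of the riser's top; origin at the centre of its underside, x along its length. Bystander.
Things that resemble listed ones, but are neither listed nor needed, are in the scene too. What is shaped like the coaster but green is not meant.

How it is judged:
By the outcome, as a careful person would: the job done as asked, in the order asked, and still so for the second after the job is handed in, with the robot touching nothing.
It also fails if it takes over 59 s, if anything falls off the work surface, if the arm or the gripper's body presses on something with over 40 N, if the wrist force passes 120 N, or if a joint passes its speed limit or range.

## Working session

There is one attempt and no reset: what is moved stays moved. The work goes in short steps, Python scripts to look and compute and a tool call to move; the robot and the scene stay as the last step left them, time stands still between calls to the robot, and variables do not carry over. Pictures are saved under pics/ and viewed, at most 10 in all, crops included, and the job is handed in when it is done.

Besides the shell and the picture viewer there is one more tool, called after "Request:" as name(argument=value, ...), one argument or row to a line, values as JSON. arm_command: Moves the arm, as the interface text tells. Its arguments: {"type":"object","properties":{"motion":{"type":"array"}},"required":["motion"]}

```bash
mkdir -p pics; ls
python3 - <<'E'
from bench import *
import cv2,numpy as np
s=state();print(s, hold_point_z if not callable(hold_point_z) else hold_point_z())
for n in("scene","top"):
    cv2.imwrite(f"pics/{n}0.png",grab_frame(n)[:,:,::-1]);print(n,camera_model(n))
E
```

```text
pics
{'time': 0.0, 'joint_pos': array([ 1.18081602,  0.4119098 , -0.01272525,  1.59707534,  0.00561025,
        1.13435299, -0.08221016]), 'qd': array([-1.07925833e-03, -1.25024840e-03, -6.18934553e-04,  4.40304251e-04,
       -1.32503396e-04, -2.35489714e-04, -5.19787033e-05]), 'joint_torque': array([ 4.78022012e-04, -6.00633430e+01,  6.82387557e-01, -2.99408072e+01,
        1.38258139e-02,  1.06032271e-02, -9.92451476e-06]), 'tcp_pos': array([ 0.19743381, -0.59238123,  0.2001341 ]), 'orientation': array([-8.31431970e-04,  9.87082223e-01,  1.60212217e-01, -1.98853287e-04]), 'contact_force': array([-0.17599858, -0.8477479 ,  0.40920483]), 'wrist_torque': array([ 0.01097225, -0.01045798,  0.01325847]), 'grasp_force': 0.0, 'finger_gap': 0.08540747058606693} 0.0187
scene {'fx': 406.72591608711707, 'fy': 406.72591608711707, 'cx': 282.3379647348666, 'cy': 207.56504337707221, 'origin': array([-0.04191852, -0.33616373,  0.42839964]), 'rotation': array([-0.47560137,  0.718132  , -0.42695921,  0.27531001])}
top {'fx': 483.85665906274727, 'fy': 483.85665906274727, 'cx': 277.86164449415975, 'cy': 216.07921912541258, 'origin': array([0.55742933, 0.06786245, 1.21795299]), 'rotation': array([ 0.01579504, -0.69946652,  0.71409391, -0.0238117 ])}
```

View pics/scene0.png

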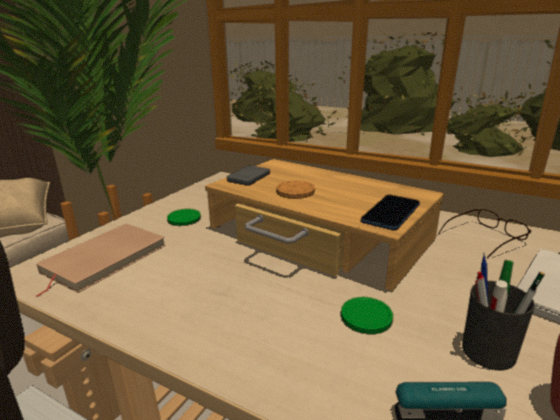

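View pics/top0.png

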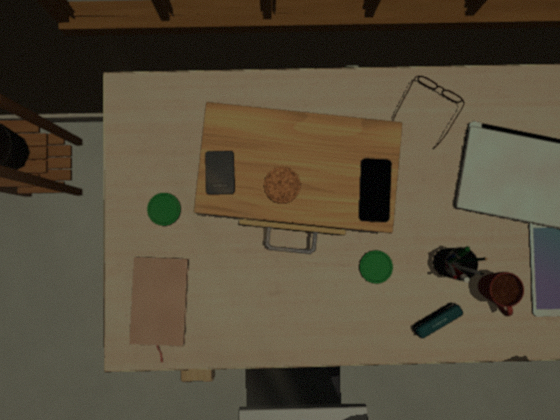

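The pictures show the riser top in the top view with corners near (195,214), (393,232), (402,122) and (207,102). The coaster is at (282,185), the power bank at (220,172) and the phone at (375,190). The handle bar is near (290,248), and the drawer looks slightly open.

```bash
cat > h.py <<'E'
from bench import *
import cv2,numpy as np
from scipy.spatial.transform import Rotation as R
def rot(q): return R.from_quat([q[1],q[2],q[3],q[0]]).as_matrix()
def cast(px,z,m):
    px=np.atleast_2d(np.array(px,float)); d=np.c_[(px[:,0]-m["cx"])/m["fx"],(px[:,1]-m["cy"])/m["fy"],np.ones(len(px))]
    d=d@rot(m["rotation"]).T if np.ndim(m["rotation"])==1 else d@np.array(m["rotation"]).T
    o=np.array(m["origin"]); return o+d*((z-o[2])/d[:,2])[:,None]
E
python3 - <<'E'
from h import *
np.set_printoptions(precision=4,suppress=True)
m=camera_model("top");im=cv2.imread("pics/top0.png");hsv=cv2.cvtColor(im,cv2.COLOR_BGR2HSV)
for p in[(240,190),(340,150),(150,120),(282,185),(290,222),(300,300)]:print(p,hsv[p[1],p[0]])
c=cast([(195,214),(393,232),(402,122),(207,102)],.112,m);print(c[:,:2],[np.linalg.norm(c[i]-c[(i+1)%4]) for i in range(4)])
# riser mask by saturation
roi=np.zeros(im.shape[:2],np.uint8);roi[90:245,180:415]=1
h,s,v=cv2.split(cv2.GaussianBlur(hsv,(5,5),0))
print(np.percentile(s[110:230,215:385],[5,50,95]),np.percentile(s[250:330,210:350],[5,50,95]))
cm=((hsv[...,0]<14)&(hsv[...,1]>90)&(roi>0)&(hsv[...,2]>50)).astype(np.uint8)
cm=cv2.morphologyEx(cm,cv2.MORPH_OPEN,np.ones((5,5)))
for k in sorted(cv2.findContours(cm,0,2)[0],key=cv2.contourArea)[-3:]:print(cv2.contourArea(k),cv2.minEnclosingCircle(k))
print(cast([(282,185)],.124,m))
big=cv2.resize(im[90:265,180:415],None,fx=3.3,fy=3.3,interpolation=2);cv2.imwrite("pics/crop0.png",np.clip(big*1.5,0,255).astype(np.uint8))
E
```

```text
(240, 190) [ 16 140 115]
(340, 150) [ 15 141 114]
(150, 120) [ 19  75 116]
(282, 185) [ 13 165  96]
(290, 222) [ 16 144  83]
(300, 300) [ 19  81 114]
[[ 0.6279  0.2439]
 [ 0.5774 -0.2083]
 [ 0.8321 -0.238 ]
 [ 0.8873  0.2132]] [np.float64(0.45507297461884705), np.float64(0.25643098049961743), np.float64(0.4546290757825888), np.float64(0.2611583251005754)]
[ 76. 140. 158.] [72. 77. 81.]
[[0.6892 0.0439 0.124 ]]
```

View pics/crop0.png

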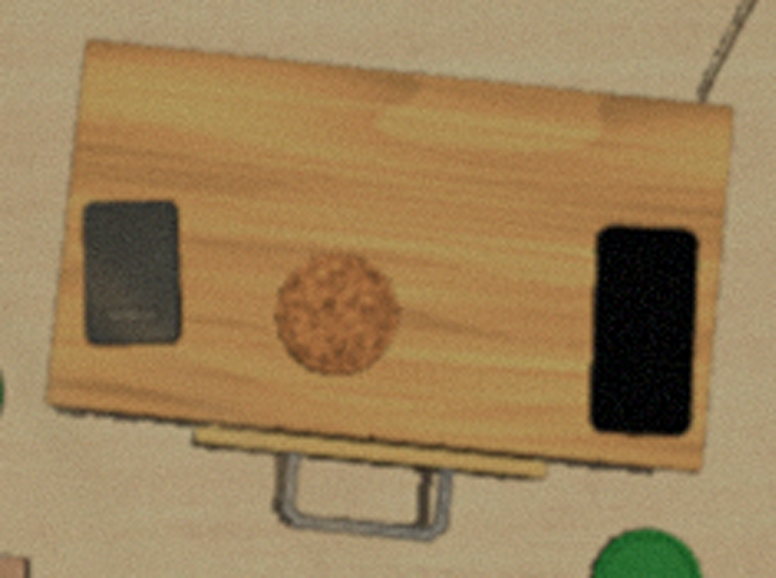

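Crop corners are FL (47,404), FR (700,470), BR (733,107) and BL (87,42). The coaster is at (338,313), and the handle bar runs along about (280,515)–(440,533).

```bash
cat >> h.py <<'E'
np.set_printoptions(precision=4,suppress=True)
def plan(xyz,yaw_y=None,step=.045,p=None,q=None):
    "rows (turn_z, tool-frame cm) to target; yaw_y = heading of tool y in world"
    s=state();p=np.array(s["tcp_pos"]);T=rot(s["orientation"])
    y0=np.arctan2(T[1,1],T[0,1]);dy=0 if yaw_y is None else (yaw_y-y0+np.pi)%(2*np.pi)-np.pi
    d=np.array(xyz)-p;n=int(np.ceil(max(np.linalg.norm(d)/step,abs(dy)/.14,1)))
    print("n",n,"dyaw",round(dy,3),"tilt",T[:,2])
    for k in range(n):
        a=dy*k/n;print(-round(dy/n,3),np.round(100*(R.from_euler("z",a).as_matrix()@T).T@d/n,1))
E
python3 - <<'E'
from h import *
m=camera_model("top")
px=lambda *a:np.array(a,float)/3.3+[180,90]
c=cast(px((47,404),(700,470),(733,107),(87,42)),.112,m)[:,:2];FL,FR,BR,BL=c
u=(FL-FR)+(BL-BR);yaw=np.arctan2(-u[0],u[1]);v=(BL-FL)+(BR-FR);print("yaws",yaw,np.arctan2(v[1],v[0]))
yaw=(yaw*2+np.arctan2(v[1],v[0]))/3
ex=np.array([np.cos(yaw),np.sin(yaw)]);ey=np.array([-ex[1],ex[0]])
O=c.mean(0)-.13*ex;print("yaw",yaw,"O",O,[((k-O)@ex,(k-O)@ey) for k in c])
def loc(p,z,n):
    w=cast(px(p),z,m)[0,:2];print(n,w,"riser",(w-O)@ex,(w-O)@ey)
loc((338,313),.124,"coaster");loc((275,512),.08,"barL");loc((447,530),.08,"barR");loc((360,527),.085,"barmid")
loc((192,433),.093,"panelL");loc((547,472),.093,"panelR");loc((592,330),.12,"phone left");loc((180,270),.127,"pb right")
E
```

```text
yaws -0.12051687817939086 -0.12306756768559625
yaw -0.12136710801479265 O [0.6022 0.0197] [(np.float64(0.0018603472271217282), np.float64(0.22783885092806083)), (np.float64(0.0018768901943317325), np.float64(-0.2274030860151533)), (np.float64(0.25851060886195565), np.float64(-0.22835481235493002)), (np.float64(0.2577521537165908), np.float64(0.2279190474420225))]
coaster [0.6895 0.0429] riser 0.0839102990194788 0.03366267427628725
barL [0.5535 0.0898] riser -0.0568053240979863 0.0637125043636094
barR [ 0.5381 -0.0323] riser -0.05726875597080081 -0.0593352105878198
barmid [0.5416 0.0298] riser -0.06129695770452156 0.0026670059180966717
panelL [0.6103 0.1469] riser -0.007308304172096741 0.1273062889548449
panelR [ 0.5776 -0.1027] riser -0.0095009594860246 -0.12450610611895042
phone left [ 0.6747 -0.1327] riser 0.09047809081852959 -0.14246289635262413
pb right [0.721 0.151] riser 0.10207715562383228 0.14468660964573796
```

```bash
python3 -c "
from h import *
plan((.543,.027,.2),-.121)"
```

```text
n 16 dyaw 1.128 tilt [-0.0006  0.0014 -1.    ]
-0.07 [ 3.3 -3.   0. ]
-0.07 [ 3.5 -2.8  0. ]
-0.07 [ 3.7 -2.5  0. ]
-0.07 [ 3.8 -2.2  0. ]
-0.07 [ 4. -2.  0.]
-0.07 [ 4.1 -1.7  0. ]
-0.07 [ 4.2 -1.4  0. ]
-0.07 [ 4.3 -1.1  0. ]
-0.07 [ 4.4 -0.8  0. ]
-0.07 [ 4.4 -0.5  0. ]
-0.07 [ 4.4 -0.2  0. ]
-0.07 [4.4 0.2 0. ]
-0.07 [4.4 0.5 0. ]
-0.07 [ 4.4  0.8 -0. ]
-0.07 [ 4.3  1.1 -0. ]
-0.07 [ 4.2  1.4 -0. ]
```

Request:
arm_command(
  motion=[
    {"turn": [0,0,-0.07],"xyz": [3.3,-3.0,0],"fingers": 4},
    {"turn": [0,0,-0.07],"xyz": [3.5,-2.8,0],"fingers": 4},
    {"turn": [0,0,-0.07],"xyz": [3.7,-2.5,0],"fingers": 4},
    {"turn": [0,0,-0.07],"xyz": [3.8,-2.2,0],"fingers": 4},
    {"turn": [0,0,-0.07],"xyz": [4.0,-2.0,0],"fingers": 4},
  ],
)

```text
time: 0.6
tcp_pos: [0.3068, -0.3968, 0.2007]
orientation: [-0.0, 0.944, 0.331, -0.0]
contact_force: [1.7, -0.6, 0.0]
finger_gap: 0.04
grasp_force: 0.0
```

Request:
arm_command(
  motion=[
    {"turn": [0,0,-0.07],"xyz": [4.1,-1.7,0],"fingers": 4},
    {"turn": [0,0,-0.07],"xyz": [4.2,-1.4,0],"fingers": 4},
    {"turn": [0,0,-0.07],"xyz": [4.3,-1.1,0],"fingers": 4},
    {"turn": [0,0,-0.07],"xyz": [4.4,-0.8,0],"fingers": 4},
    {"turn": [0,0,-0.07],"xyz": [4.4,-0.5,0],"fingers": 4},
  ],
)

```text
time: 1.1
tcp_pos: [0.4146, -0.2028, 0.201]
orientation: [0.0, 0.872, 0.49, -0.0]
contact_force: [0.9, 0.2, -0.7]
finger_gap: 0.0397
grasp_force: 0.0
```

```bash
python3 -c "
from h import *
s=state();print(s['tcp_pos'],s['contact_force'],s['finger_gap'])
plan((.543,.027,.2),-.121)"
```

```text
[ 0.4146 -0.2028  0.201 ] [ 0.8909  0.221  -0.6715] 0.03974421295413226
n 6 dyaw 0.425 tilt [-0.0001 -0.0002 -1.    ]
-0.071 [ 4.4 -0.2  0. ]
-0.071 [4.4 0.1 0. ]
-0.071 [4.4 0.5 0. ]
-0.071 [4.3 0.8 0. ]
-0.071 [4.3 1.1 0. ]
-0.071 [4.2 1.4 0. ]
```

Request:
arm_command(
  motion=[
    {"turn": [0,0,-0.071],"xyz": [4.4,-0.2,0],"fingers": 4},
    {"turn": [0,0,-0.071],"xyz": [4.4,0.1,0],"fingers": 4},
    {"turn": [0,0,-0.071],"xyz": [4.4,0.5,0],"fingers": 4},
    {"turn": [0,0,-0.071],"xyz": [4.3,0.8,0],"fingers": 4},
    {"turn": [0,0,-0.071],"xyz": [4.3,1.1,0],"fingers": 4},
  ],
)

```text
time: 1.6
tcp_pos: [0.5227, -0.0109, 0.2008]
orientation: [0.0, 0.771, 0.636, -0.0]
contact_force: [1.3, -1.0, -1.1]
finger_gap: 0.0401
grasp_force: 0.0
```

Request:
arm_command(
  motion=[
    {"turn": [0,0,-0.071],"xyz": [4.2,1.4,0],"fingers": 4},
    {"turn": [0,0,0],"xyz": [0,0,0],"fingers": 4},
    {"turn": [0,0,0],"xyz": [0,0,0],"fingers": 4},
  ],
)

```text
time: 1.9
tcp_pos: [0.5438, 0.0273, 0.2003]
orientation: [-0.001, 0.749, 0.663, -0.0]
contact_force: [0.8, -0.7, 0.4]
finger_gap: 0.0401
grasp_force: 0.0
```

Run:
```python
from h import *
m=camera_model("wrist")
cv2.imwrite("pics/wrist1.png",grab_frame("wrist")[:,:,::-1]);print(m)
s=state();print(s['tcp_pos'],s['contact_force'],s['finger_gap'])
# predicted pixels of handle mid & ends
O=np.array([.6022,.0197]);ex=np.array([.9926,-.1211]);ey=np.array([.1211,.9926])
Rm=rot(m["rotation"]) if np.ndim(m["rotation"])==1 else m["rotation"]
for a,b,z in[(-.059,.047,.08),(-.059,-.047,.08),(-.059,0,.08),(0,.1,.112),(0,-.1,.112)]:
    c=Rm.T@(np.r_[O+a*ex+b*ey,z]-m["origin"]);print(a,b,m["cx"]+m["fx"]*c[0]/c[2],m["cy"]+m["fy"]*c[1]/c[2])
plan((.543,.027,.06),-.121)
```

```text
{'fx': 340.52926859959916, 'fy': 340.52926859959916, 'cx': 280.59435289013095, 'cy': 211.46116732599253, 'origin': array([0.5526, 0.099 , 0.3731]), 'rotation': array([ 0.1424,  0.988 , -0.0598, -0.0095])}
[0.5436 0.0258 0.2004] [-0.0965 -1.0015  1.3181] 0.03994575223512941
-0.059 0.047 281.0292020492189 142.8354350854241
-0.059 -0.047 280.97729755430396 246.11428063769216
-0.059 0 281.0021079495352 196.74689961655216
0 0.1 363.8440360481013 71.27729557528755
0 -0.1 348.09033231602905 316.1572074664654
n 4 dyaw 0.002 tilt [-0.0014 -0.0004 -1.    ]
-0.001 [ 0.  -0.   3.5]
-0.001 [ 0.  -0.   3.5]
-0.001 [ 0.  -0.   3.5]
-0.001 [ 0.  -0.   3.5]
```

View pics/wrist1.png

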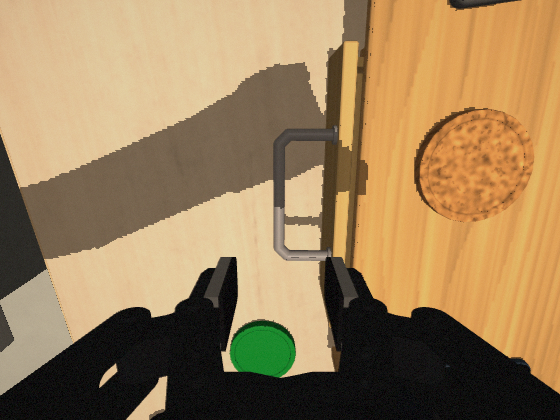

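The wrist view shows the bar at column 280, against 281 predicted, and rows 130–260. The coaster is at (475,165). The estimate holds, so I'll descend and grip the bar.

Request:
arm_command(
  motion=[
    {"turn": [0,0,0],"xyz": [0,0,3.5],"fingers": 4},
    {"turn": [0,0,0],"xyz": [0,0,3.5],"fingers": 4},
    {"turn": [0,0,0],"xyz": [0,0,3.0],"fingers": 4},
    {"turn": [0,0,0],"xyz": [0,0,2.0],"fingers": 4},
    {"turn": [0,0,0],"xyz": [0,0,2.0],"fingers": 4},
  ],
)

```text
time: 2.45
tcp_pos: [0.5432, 0.0239, 0.0598]
orientation: [0.0, 0.75, 0.661, -0.001]
contact_force: [-0.1, 0.1, -0.4]
finger_gap: 0.0399
grasp_force: 0.0
```

Request:
arm_command(
  motion=[
    {"turn": [0,0,0],"xyz": [0,0,0],"fingers": 2.5},
    {"turn": [0,0,0],"xyz": [0,0,0],"fingers": 1.5},
    {"turn": [0,0,0],"xyz": [0,0,0],"fingers": 0.7},
    {"turn": [0,0,0],"xyz": [0,0,0],"fingers": 0.7},
    {"turn": [0,0,0],"xyz": [0,0,0],"fingers": 0.7},
  ],
)

```text
time: 2.95
tcp_pos: [0.5446, 0.0261, 0.0619]
orientation: [0.001, 0.749, 0.662, 0.001]
contact_force: [-0.1, -0.1, 0.3]
finger_gap: 0.0073
grasp_force: 0.0
```

Run:
```python
from h import *
a=grab_frame("wrist")[:,:,::-1];b=grab_frame("scene")[:,:,::-1]
b=cv2.resize(b[120:330,180:460],(560,420))
cv2.imwrite("pics/w2.png",cv2.resize(np.hstack([a,b]),(800,300)))
s=state();print(s['contact_force'],s['finger_gap'],s['grasp_force'])
```

```text
[-0.9182 -0.9793  0.4073] 0.0066968997233948155 0.0
```

View pics/w2.png

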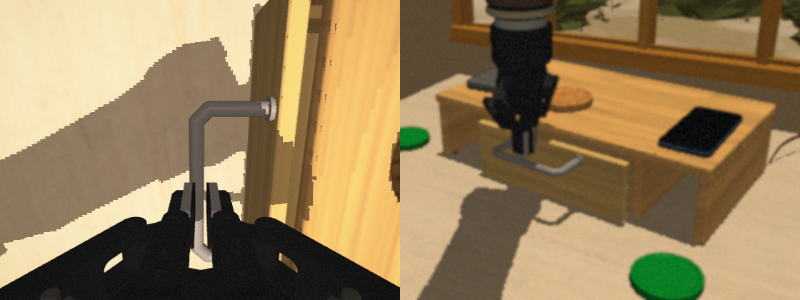

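The wrist half shows the bar between the fingers at about (200,190), but there is no grip force yet. I'll close further.

Request:
arm_command(
  motion=[
    {"turn": [0,0,0],"xyz": [0,0,0],"fingers": 0},
    {"turn": [0,0,0],"xyz": [0,0,0],"fingers": 0},
    {"turn": [0,0,0],"xyz": [0,0,0],"fingers": 0},
  ],
)

```text
time: 3.35
tcp_pos: [0.544, 0.0262, 0.061]
orientation: [-0.0, 0.749, 0.662, -0.0]
contact_force: [0.1, -0.8, -0.2]
finger_gap: 0.0002
grasp_force: 0.0
```

Run:
```python
from h import *
b=grab_frame("scene")[:,:,::-1];a=grab_frame("wrist")[:,:,::-1]
m=camera_model("scene")
Rm=rot(m["rotation"]);t=state()["tcp_pos"]
for n,P in(("tcp",t),("grasp",t+[0,0,.0187]),("bar",np.r_[.5436,.0268,.08])):
    c=Rm.T@(P-m["origin"]);u=np.array([m["cx"]+m["fx"]*c[0]/c[2],m["cy"]+m["fy"]*c[1]/c[2]]);print(n,P,u,(u-[220,170])*5)
x=cv2.resize(b[170:270,220:320],(500,500),interpolation=2);y=cv2.resize(a[200:420,170:390],(300,300))
o=np.zeros((500,800,3),np.uint8);o[:,:500]=x;o[:300,500:]=y
cv2.imwrite("pics/w3.png",np.clip(o*1.4,0,255).astype(np.uint8))
```

```text
tcp [0.544  0.0263 0.0609] [266.79   241.6738] [233.9498 358.369 ]
grasp [0.544  0.0263 0.0796] [266.5347 232.934 ] [232.6736 314.6699]
bar [0.5436 0.0268 0.08  ] [266.165  232.7869] [230.8248 313.9347]
```

View pics/w3.png

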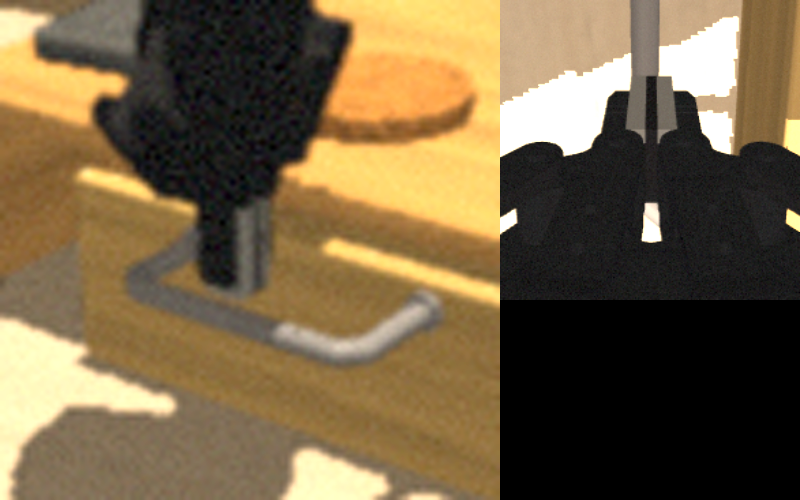

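The enlarged view shows the shut fingertips ending at (235,290), just above the bar. The reported TCP projects to (234,358), so the real tips sit about 28 mm above it. I'll reopen, go lower and grip again.

Request:
arm_command(
  motion=[
    {"turn": [0,0,0],"xyz": [0,0,0],"fingers": 4},
    {"turn": [0,0,0],"xyz": [0,0,0],"fingers": 4},
    {"turn": [0,0,0],"xyz": [0,0,0],"fingers": 4},
    {"turn": [0,0,0],"xyz": [0,0,1.2],"fingers": 4},
    {"turn": [0,0,0],"xyz": [0,0,1.2],"fingers": 4},
  ],
)

```text
time: 3.95
tcp_pos: [0.5442, 0.0261, 0.0362]
orientation: [0.0, 0.749, 0.662, 0.0]
contact_force: [0.2, -0.7, -0.0]
finger_gap: 0.0401
grasp_force: 0.0
```

Request:
arm_command(
  motion=[
    {"turn": [0,0,0],"xyz": [0,0,0],"fingers": 2.0},
    {"turn": [0,0,0],"xyz": [0,0,0],"fingers": 1.0},
    {"turn": [0,0,0],"xyz": [0,0,0],"fingers": 0.5},
    {"turn": [0,0,0],"xyz": [0,0,0],"fingers": 0.5},
    {"turn": [0,0,0],"xyz": [0,0,0],"fingers": 0.5},
  ],
)

```text
time: 4.45
tcp_pos: [0.5435, 0.0263, 0.0365]
orientation: [-0.0, 0.749, 0.662, -0.0]
contact_force: [0.7, 0.2, -10.4]
finger_gap: 0.0075
grasp_force: 58.3
```

Gripped at 58 N. Now I'll pull the drawer open along tool -y.

Request:
arm_command(
  motion=[
    {"turn": [0,0,0],"xyz": [0,-1.5,0],"fingers": 0.5},
    {"turn": [0,0,0],"xyz": [0,-2.5,0],"fingers": 0.5},
    {"turn": [0,0,0],"xyz": [0,-2.5,0],"fingers": 0.5},
    {"turn": [0,0,0],"xyz": [0,-2.5,0],"fingers": 0.5},
    {"turn": [0,0,0],"xyz": [0,-1.5,0],"fingers": 0.5},
  ],
)

```text
time: 4.95
tcp_pos: [0.4379, 0.0396, 0.0365]
orientation: [-0.0, 0.749, 0.663, -0.0]
contact_force: [3.5, 2.7, -19.8]
finger_gap: 0.0075
grasp_force: 59.2
```

Request:
arm_command(
  motion=[
    {"turn": [0,0,0],"xyz": [0,-0.8,0],"fingers": 0.5},
    {"turn": [0,0,0],"xyz": [0,-0.4,0],"fingers": 0.5},
    {"turn": [0,0,0],"xyz": [0,-0.3,0],"fingers": 0.5},
    {"turn": [0,0,0],"xyz": [0,0,0],"fingers": 0.5},
  ],
)

```text
time: 5.35
tcp_pos: [0.4273, 0.0409, 0.0366]
orientation: [0.001, 0.749, 0.662, 0.002]
contact_force: [9.9, 2.7, -32.9]
finger_gap: 0.008
grasp_force: 58.7
```

The drawer travelled about 117 mm and the x force is rising, so it is at the stop. I'll release, rise and check.

Request:
arm_command(
  motion=[
    {"turn": [0,0,0],"xyz": [0,0,0],"fingers": 2},
    {"turn": [0,0,0],"xyz": [0,0,0],"fingers": 4},
    {"turn": [0,0,0],"xyz": [0,0,0],"fingers": 4},
    {"turn": [0,0,0],"xyz": [0,0,-3],"fingers": 4},
    {"turn": [0,0,0],"xyz": [0,0,-4.5],"fingers": 4},
  ],
)

```text
time: 5.85
tcp_pos: [0.4235, 0.0409, 0.1118]
orientation: [-0.001, 0.749, 0.663, -0.001]
contact_force: [1.9, -0.4, 0.8]
finger_gap: 0.0398
grasp_force: 0.0
```

Request:
arm_command(
  motion=[
    {"turn": [0,0,0.14],"xyz": [0,0,-4.5],"fingers": 4},
    {"turn": [0,0,0.14],"xyz": [0,0,-3],"fingers": 4},
    {"turn": [0,0,0.14],"xyz": [0,0,0],"fingers": 5},
    {"turn": [0,0,0.14],"xyz": [0,0,0],"fingers": 5},
    {"turn": [0,0,0.14],"xyz": [0,0,0],"fingers": 5},
  ],
)

```text
time: 6.35
tcp_pos: [0.4255, 0.0409, 0.1881]
orientation: [0.001, 0.932, 0.363, 0.001]
contact_force: [-0.2, -0.0, -0.2]
finger_gap: 0.05
grasp_force: 0.0
```

Run:
```python
from h import *
s=state();print(s['tcp_pos'],s['joint_pos'],s['contact_force'])
a=grab_frame("top")[:,:,::-1];cv2.imwrite("pics/top2full.png",a)
cv2.imwrite("pics/top2.png",np.clip(cv2.resize(a[90:300,180:415],None,fx=2.8,fy=2.8,interpolation=2)*1.4,0,255).astype(np.uint8))
O=np.array([.6022,.0197]);ex=np.array([.9926,-.1211]);ey=np.array([.1211,.9926])
t=O+.17*ex+.0337*ey;print("behind",t);plan((*t,.17),-.121+np.pi/2-np.pi)
```

```text
[0.4255 0.0409 0.1881] [ 0.3145  0.1247 -0.5625  2.0344  0.0802  1.0011 -1.1165] [-0.2378 -0.0291 -0.1751]
behind [0.775  0.0326]
n 8 dyaw -0.855 tilt [ 0.0016 -0.0005 -1.    ]
0.107 [3.2 3.  0.2]
0.107 [3.5 2.6 0.2]
0.107 [3.7 2.3 0.2]
0.107 [4.  1.9 0.2]
0.107 [4.1 1.4 0.2]
0.107 [4.3 1.  0.2]
0.107 [4.3 0.5 0.2]
0.107 [4.4 0.  0.2]
```

View pics/top2.png

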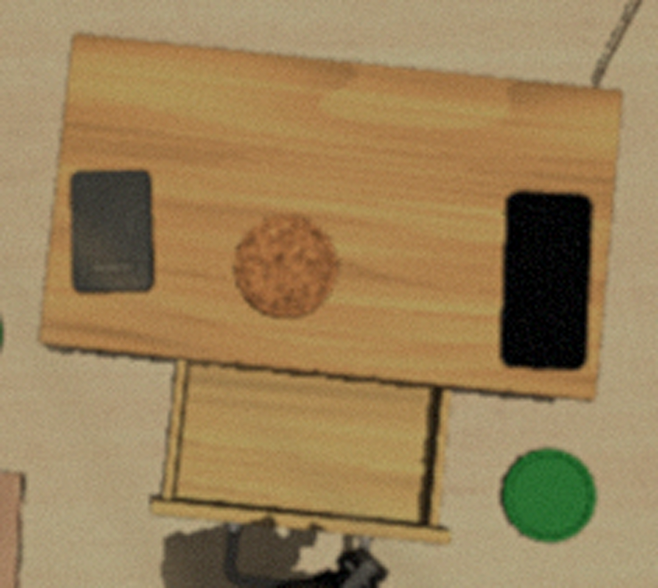

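The drawer is out, with its panel at about (300,515) in the crop and roughly 115 mm of the inside free. The coaster, phone and power bank have not moved. Next I'll go behind the coaster.

Request:
arm_command(
  motion=[
    {"turn": [0,0,0.107],"xyz": [3.2,3.0,0],"fingers": 5},
    {"turn": [0,0,0.107],"xyz": [3.5,2.6,0],"fingers": 5},
    {"turn": [0,0,0.107],"xyz": [3.7,2.3,0],"fingers": 5},
    {"turn": [0,0,0.107],"xyz": [4.0,1.9,0],"fingers": 5},
    {"turn": [0,0,0.107],"xyz": [4.1,1.4,0],"fingers": 5},
  ],
)

```text
time: 6.9
tcp_pos: [0.6455, 0.0383, 0.1872]
orientation: [0.0, 0.994, 0.105, 0.0]
contact_force: [0.1, 0.0, -0.4]
finger_gap: 0.0498
grasp_force: 0.0
```

Request:
arm_command(
  motion=[
    {"turn": [0,0,0.107],"xyz": [4.3,1.0,0],"fingers": 5},
    {"turn": [0,0,0.107],"xyz": [4.3,0.5,0],"fingers": 5},
    {"turn": [0,0,0.107],"xyz": [4.4,0,0],"fingers": 5},
    {"turn": [0,0,0],"xyz": [0,0,0],"fingers": 5},
    {"turn": [0,0,0],"xyz": [0,0,0],"fingers": 5},
  ],
)

```text
time: 7.4
tcp_pos: [0.775, 0.0379, 0.1854]
orientation: [-0.0, 0.999, -0.053, -0.001]
contact_force: [0.5, 1.1, -0.1]
finger_gap: 0.0503
grasp_force: 0.0
```

Run:
```python
from h import *
s=state();print(s['tcp_pos'],s['joint_pos'],s['contact_force'])
m=camera_model("wrist");a=grab_frame("wrist")[:,:,::-1];cv2.imwrite("pics/w4.png",a);print(m["origin"])
O=np.array([.6022,.0197]);ex=np.array([.9926,-.1211]);ey=np.array([.1211,.9926])
h=cv2.cvtColor(a,cv2.COLOR_BGR2HSV);print(h[::60,::80,:].reshape(-1,3)[:5])
# predicted coaster pixel
c=rot(m["rotation"]).T@(np.r_[O+.0839*ex+.0337*ey,.124]-m["origin"]);print("coaster px",m["cx"]+m["fx"]*c[0]/c[2],m["cy"]+m["fy"]*c[1]/c[2])
plan((*(O+.17*ex+.0337*ey),.10),-.121-np.pi/2)
```

```text
[0.775  0.0379 0.1854] [ 0.0467  0.7132 -0.2986  1.1482  0.2     1.3096 -1.9107] [ 0.5285  1.0825 -0.1179]
[0.8469 0.0304 0.358 ]
[[ 18  81 221]
 [ 17  86 227]
 [ 18  78 231]
 [ 20  76 231]
 [ 20  77 231]]
coaster px 286.04549447243215 318.03790669024824
n 2 dyaw -0.016 tilt [-0.0013  0.0002 -1.    ]
0.008 [0.1 0.3 4.3]
0.008 [0.1 0.3 4.3]
```

View pics/w4.png

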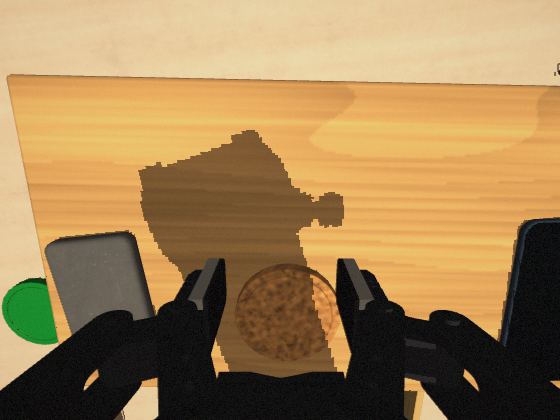

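The wrist view shows the coaster at (288,312), against (286,318) predicted. The finger pads at (222,260) and (340,260) straddle its column. I'll descend behind it with a guard for contact.

Request:
arm_command(
  motion=[
    {"turn": [0,0,0.016],"xyz": [0.1,0.5,3.5],"fingers": 5},
    {"turn": [0,0,0],"xyz": [0,0,3.5],"fingers": 5},
    {"turn": [0,0,0],"xyz": [0,0,1.0],"fingers": 5},
    {"turn": [0,0,0],"xyz": [0,0,0],"fingers": 5},
  ],
)

```text
time: 7.85
tcp_pos: [0.7738, 0.0323, 0.1064]
orientation: [0.0, 0.998, -0.061, -0.001]
contact_force: [-0.1, 0.2, -0.1]
finger_gap: 0.0499
grasp_force: 0.0
```

Run:
```python
from h import *
s=state();t=s['tcp_pos'];print(t,s['contact_force'])
m=camera_model("scene");b=grab_frame("scene")[:,:,::-1];Rm=rot(m["rotation"])
T=rot(s["orientation"])
for k in(0,.02,.028,.035):
  for sg in(1,-1):
    c=Rm.T@(t+T[:,1]*sg*.025-T[:,2]*k-m["origin"]);u=np.array([m["cx"]+m["fx"]*c[0]/c[2],m["cy"]+m["fy"]*c[1]/c[2]]);print(k,sg,(u-[240,130])*[6,6])
cv2.imwrite("pics/s5.png",np.clip(cv2.resize(b[130:230,240:370],None,fx=6,fy=6,interpolation=2)*1.4,0,255).astype(np.uint8))
```

```text
[0.7738 0.0323 0.1064] [-0.0773  0.2314 -0.051 ]
0 1 [504.9875 327.3917]
0 -1 [395.044  302.7947]
0.02 1 [506.6203 277.7185]
0.02 -1 [395.7209 254.3345]
0.028 1 [507.2812 257.6115]
0.028 -1 [395.9948 234.7253]
0.035 1 [507.8632 239.9049]
0.035 -1 [396.236  217.4601]
```

View pics/s5.png

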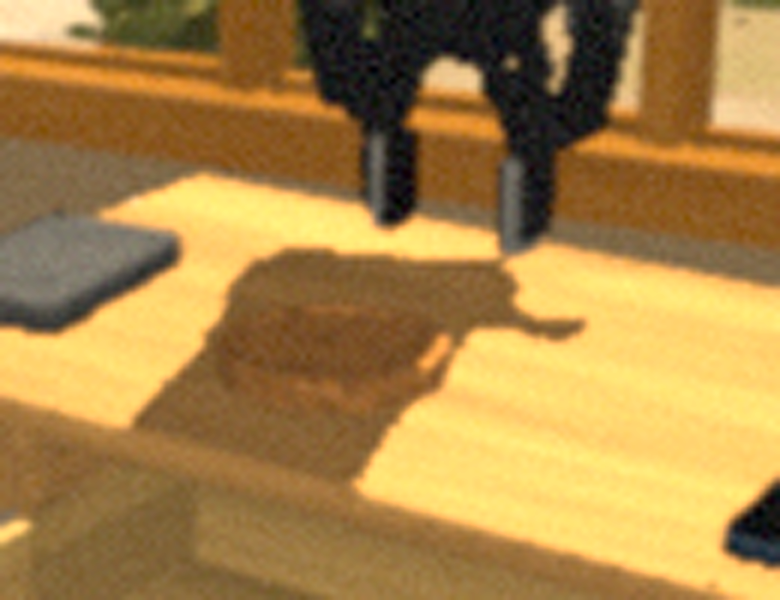

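The fingertips are at (515,250) and (392,222), about 32 mm above the reported TCP, so at z≈0.138. I'll lower 21 mm and then push.

Request:
arm_command(
  motion=[
    {"turn": [0,0,0],"xyz": [0,0,1.3],"fingers": 5},
    {"turn": [0,0,0],"xyz": [0,0,0.5],"fingers": 5},
    {"turn": [0,0,0],"xyz": [0,0,0.3],"fingers": 5},
    {"turn": [0,0,0],"xyz": [0,0,0],"fingers": 5},
  ],
)

```text
time: 8.3
tcp_pos: [0.7753, 0.0325, 0.0856]
orientation: [0.0, 0.998, -0.062, -0.0]
contact_force: [-0.3, -0.2, -0.7]
finger_gap: 0.0499
grasp_force: 0.0
```

Request:
arm_command(
  motion=[
    {"turn": [0,0,0],"xyz": [-1.5,0,0],"fingers": 5},
    {"turn": [0,0,0],"xyz": [-1.5,0,0],"fingers": 5},
    {"turn": [0,0,0],"xyz": [-1,0,0],"fingers": 5},
    {"turn": [0,0,0],"xyz": [-1,0,0],"fingers": 5},
    {"turn": [0,0,0],"xyz": [-1,0,0],"fingers": 5},
  ],
)

```text
time: 8.8
tcp_pos: [0.7159, 0.04, 0.0866]
orientation: [-0.0, 0.998, -0.062, 0.001]
contact_force: [0.6, 0.4, -0.0]
finger_gap: 0.05
grasp_force: 0.2
```

Request:
arm_command(
  motion=[
    {"turn": [0,0,0],"xyz": [-1,0,0],"fingers": 5},
    {"turn": [0,0,0],"xyz": [-1,0,0],"fingers": 5},
    {"turn": [0,0,0],"xyz": [-1,0,0],"fingers": 5},
    {"turn": [0,0,0],"xyz": [0,0,0],"fingers": 5},
  ],
)

```text
time: 9.2
tcp_pos: [0.6848, 0.0439, 0.0862]
orientation: [0.0, 0.998, -0.062, -0.0]
contact_force: [-1.3, 0.4, -0.2]
finger_gap: 0.0502
grasp_force: 0.0
```

Run:
```python
from h import *
s=state();t=s['tcp_pos'];print(t,s['contact_force'])
O=np.array([.6022,.0197]);ex=np.array([.9926,-.1211]);ey=np.array([.1211,.9926]);print("tcp riser",(t[:2]-O)@ex,(t[:2]-O)@ey)
b=grab_frame("scene")[:,:,::-1]
cv2.imwrite("pics/s6.png",np.clip(cv2.resize(b[130:260,210:370],None,fx=4.5,fy=4.5,interpolation=2)*1.4,0,255).astype(np.uint8))
```

```text
[0.6848 0.0439 0.0862] [-1.2905  0.4125 -0.1539]
tcp riser 0.07910216636475012 0.034019442207733855
```

View pics/s6.png

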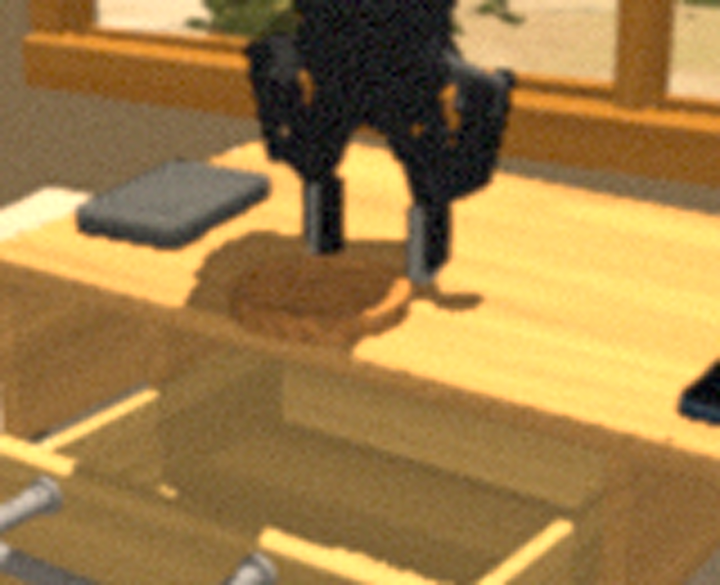

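Both fingers cradle the coaster at about (320,300) in the crop, near the front edge, and the bystanders are undisturbed. I've used all 10 picture views, so the remaining checks are numerical. I'll keep pushing over the edge.

Request:
arm_command(
  motion=[
    {"turn": [0,0,0],"xyz": [-1,0,0],"fingers": 5},
    {"turn": [0,0,0],"xyz": [-1,0,0],"fingers": 5},
    {"turn": [0,0,0],"xyz": [-1,0,0],"fingers": 5},
    {"turn": [0,0,0],"xyz": [-1,0,0],"fingers": 5},
    {"turn": [0,0,0],"xyz": [-1,0,0],"fingers": 5},
  ],
)

```text
time: 9.75
tcp_pos: [0.6356, 0.0499, 0.0861]
orientation: [0.0, 0.998, -0.062, -0.0]
contact_force: [-0.2, -0.5, 0.3]
finger_gap: 0.0502
grasp_force: 0.1
```

Request:
arm_command(
  motion=[
    {"turn": [0,0,0],"xyz": [-1,0,0],"fingers": 5},
    {"turn": [0,0,0],"xyz": [-1,0,0],"fingers": 5},
    {"turn": [0,0,0],"xyz": [-1,0,0],"fingers": 5},
    {"turn": [0,0,0],"xyz": [0,0,0],"fingers": 5},
  ],
)

```text
time: 10.15
tcp_pos: [0.6054, 0.0538, 0.0861]
orientation: [0.0, 0.998, -0.062, -0.0]
contact_force: [-1.1, 0.2, 0.5]
finger_gap: 0.0499
grasp_force: 0.0
```

Request:
arm_command(
  motion=[
    {"turn": [0,0,0],"xyz": [1,0,0],"fingers": 5},
    {"turn": [0,0,0],"xyz": [2,0,-2],"fingers": 5},
    {"turn": [0,0,0],"xyz": [2,0,-4],"fingers": 5},
    {"turn": [0,0,0],"xyz": [2,0,-4],"fingers": 5},
    {"turn": [0,0,0],"xyz": [3,0,-1],"fingers": 5},
  ],
)

```text
time: 10.65
tcp_pos: [0.7097, 0.0413, 0.2021]
orientation: [-0.001, 0.998, -0.062, 0.004]
contact_force: [1.2, 0.2, 0.2]
finger_gap: 0.0499
grasp_force: 0.0
```

```bash
cat >> h.py <<'E'
O=np.array([.6022,.0197]);ex=np.array([.9926,-.1211]);ey=np.array([.1211,.9926])
def cork(name,z):
    m=camera_model(name);a=grab_frame(name)[:,:,::-1];cv2.imwrite(f"pics/{name}_{state()['time']}.png",a)
    h=cv2.cvtColor(cv2.GaussianBlur(a,(3,3),0),cv2.COLOR_BGR2HSV)
    k=((h[...,0]<=13)&(h[...,1]>150)&(h[...,2]>30)).astype(np.uint8);k=cv2.morphologyEx(k,cv2.MORPH_OPEN,np.ones((3,3)))
    for c in sorted(cv2.findContours(k,0,2)[0],key=cv2.contourArea)[-6:]:
        M=cv2.moments(c);u=(M["m10"]/M["m00"],M["m01"]/M["m00"]);w=cast(u,z,m)[0,:2]
        print(name,"A",cv2.contourArea(c),"px",np.round(u,1),cv2.boundingRect(c),"riser",(w-O)@ex,(w-O)@ey)
E
python3 - <<'E'
from h import *
print(state()['tcp_pos'])
cork("top",.024);cork("scene",.024)
a=cv2.imread("pics/top0.png");h=cv2.cvtColor(cv2.GaussianBlur(a,(3,3),0),cv2.COLOR_BGR2HSV)
print("cork ref",np.percentile(h[175:195,272:292].reshape(-1,3),[5,50,95],axis=0))
E
```

```text
[0.7097 0.0413 0.2021]
top A 17.0 px [ 30.4 178.8] (28, 176, 7, 7) riser 0.047829819246611574 0.6532732150706869
top A 24.5 px [265.4 261. ] (263, 258, 6, 7) riser -0.09530511897000098 0.0556275529840891
top A 113.0 px [ 40.8 121.4] (31, 114, 22, 16) riser 0.1929698853690405 0.6463739893057303
top A 116.0 px [ 45.9 182. ] (36, 176, 24, 13) riser 0.04394491559447185 0.61451062157088
top A 163.5 px [ 12.4 107.1] (0, 98, 30, 19) riser 0.2213970652427874 0.7208028379535281
top A 844.5 px [503.7 289.9] (488, 273, 32, 42) riser -0.10728782820569845 -0.5353616298664087
scene A 4.0 px [479. 277.] (478, 276, 3, 3) riser 0.1061199094438054 -0.3502000958163632
scene A 23.0 px [493.3 300.4] (491, 298, 6, 6) riser 0.046097517450289824 -0.38467895938747154
scene A 370.0 px [556.1 382.6] (551, 340, 9, 76) riser -0.09209012889451831 -0.48188676227504224
cork ref [[ 13. 157.  92.]
 [ 13. 160. 103.]
 [ 14. 163. 109.]]
```

Run:
```python
from h import *
import glob
m=camera_model("top");a=cv2.imread(sorted(glob.glob("pics/top_*.png"))[-1]);r=cv2.imread("pics/top2full.png")
d=cv2.GaussianBlur(cv2.absdiff(a,r),(5,5),0).max(2);k=(d>14).astype(np.uint8)
h=cv2.cvtColor(cv2.GaussianBlur(a,(5,5),0),cv2.COLOR_BGR2HSV)
for c in sorted(cv2.findContours(k,0,2)[0],key=cv2.contourArea)[-6:]: print("diff",cv2.contourArea(c),cv2.boundingRect(c))
hh,s,v=cv2.split(h);q=((hh<=14)&(s>140)&(v>30)).astype(np.uint8)
q[:, :185]=0;q[:,410:]=0;q[:95]=0;q[300:]=0
q=cv2.morphologyEx(q,cv2.MORPH_OPEN,np.ones((3,3)))
for c in sorted(cv2.findContours(q,0,2)[0],key=cv2.contourArea)[-6:]: print("cork",cv2.contourArea(c),cv2.boundingRect(c),h[int(c[:,0,1].mean()),int(c[:,0,0].mean())])
w=lambda a,b,z:None
for name,a1,b1,z in(("riser front mid",0,0,.112),("inside frontL",-.118,.11,.024),("front R",-.118,-.11,.024)):
    P=np.r_[O+a1*ex+b1*ey,z];c=rot(m["rotation"]).T@(P-m["origin"]);print(name,m["cx"]+m["fx"]*c[0]/c[2],m["cy"]+m["fy"]*c[1]/c[2])
x=a[205:285,230:345].astype(int)
print("drawer region downsampled hue/sat/val:");
for y in range(214,276,5): print(y,[tuple(h[y,x]) [0:3:1] and f"{h[y,x,0]}/{h[y,x,1]}/{h[y,x,2]}" for x in range(245,330,9)])
```

```text
diff 3.0 (307, 369, 3, 3)
diff 5.0 (314, 392, 4, 4)
diff 5.5 (310, 399, 7, 3)
diff 137.5 (268, 384, 14, 17)
diff 10527.5 (58, 0, 502, 29)
diff 184355.5 (0, 64, 560, 356)
cork 6.0 (281, 241, 4, 3) [ 14 148  57]
cork 329.5 (258, 245, 26, 23) [ 13 163  58]
riser front mid 293.29526105806804 223.2358642685116
inside frontL 242.46628535196578 267.9956920914477
front R 331.5734668887273 276.96096517825504
drawer region downsampled hue/sat/val:
214 ['16/135/138', '16/133/65', '15/144/62', '16/146/63', '17/115/20', '15/112/32', '15/105/39', '14/101/43', '15/109/47', '15/106/48']
219 ['19/125/122', '17/126/67', '16/136/58', '15/143/59', '16/128/30', '15/106/29', '13/105/39', '14/103/42', '15/111/46', '14/105/46']
224 ['18/124/125', '18/122/67', '18/128/64', '17/132/60', '18/133/48', '13/109/28', '15/110/37', '15/107/43', '14/108/45', '17/109/47']
229 ['19/130/116', '18/124/72', '18/120/68', '17/125/61', '18/137/56', '14/108/26', '15/99/36', '15/109/42', '14/108/45', '15/106/48']
234 ['19/130/118', '18/130/86', '18/118/69', '16/134/63', '18/132/60', '15/102/25', '15/102/35', '14/108/40', '15/1
[... 415 characters left out ...]
3', '15/109/47']
254 ['19/128/140', '19/127/150', '14/159/56', '13/152/57', '14/136/60', '16/128/50', '16/111/30', '14/106/36', '16/106/41', '14/105/46']
259 ['19/128/146', '19/128/152', '13/161/54', '14/159/53', '14/146/61', '17/128/64', '17/105/34', '16/109/35', '14/106/41', '16/108/45']
264 ['19/128/147', '19/127/148', '15/148/57', '13/157/60', '14/150/56', '18/127/66', '17/107/38', '16/106/36', '14/106/41', '15/104/44']
269 ['20/126/101', '20/127/92', '19/130/63', '17/134/55', '19/134/61', '18/127/66', '18/106/36', '17/105/39', '13/102/40', '15/107/43']
274 ['20/103/144', '20/117/148', '19/123/147', '18/134/63', '18/134/59', '17/127/52', '18/99/31', '15/102/40', '15/102/40', '17/109/42']
```

The cork colour now sits inside the drawer, around px (258–290, 240–268). I'll return above the handle, turning back, and recheck with the view clear.

```bash
python3 -c "
from h import *
plan((.427,.041,.19),-.121)"
```

```text
n 12 dyaw 1.576 tilt [ 0.0062  0.0002 -1.    ]
-0.131 [-2.3  0.3  0.1]
-0.131 [-2.4 -0.   0.1]
-0.131 [-2.3 -0.3  0.1]
-0.131 [-2.3 -0.6  0.1]
-0.131 [-2.2 -0.9  0.1]
-0.131 [-2.  -1.2  0.1]
-0.131 [-1.9 -1.5  0.1]
-0.131 [-1.7 -1.7  0.1]
-0.131 [-1.4 -1.9  0.1]
-0.131 [-1.2 -2.1  0.1]
-0.131 [-0.9 -2.2  0.1]
-0.131 [-0.6 -2.3  0.1]
```

Request:
arm_command(
  motion=[
    {"turn": [0,0,-0.131],"xyz": [-2.3,0.3,0],"fingers": 4},
    {"turn": [0,0,-0.131],"xyz": [-2.4,0,0],"fingers": 4},
    {"turn": [0,0,-0.131],"xyz": [-2.3,-0.3,0],"fingers": 4},
    {"turn": [0,0,-0.131],"xyz": [-2.3,-0.6,0],"fingers": 4},
    {"turn": [0,0,-0.131],"xyz": [-2.2,-0.9,0],"fingers": 4},
  ],
)

```text
time: 11.25
tcp_pos: [0.5869, 0.0398, 0.195]
orientation: [-0.0, 0.964, 0.265, -0.001]
contact_force: [0.4, 0.4, 1.0]
finger_gap: 0.0399
grasp_force: 0.0
```

Request:
arm_command(
  motion=[
    {"turn": [0,0,-0.131],"xyz": [-2.0,-1.2,0],"fingers": 4},
    {"turn": [0,0,-0.131],"xyz": [-1.9,-1.5,0],"fingers": 4},
    {"turn": [0,0,-0.131],"xyz": [-1.7,-1.7,0],"fingers": 4},
    {"turn": [0,0,-0.131],"xyz": [-1.4,-1.9,0],"fingers": 4},
    {"turn": [0,0,-0.131],"xyz": [-1.2,-2.1,0],"fingers": 4},
  ],
)

```text
time: 11.75
tcp_pos: [0.4676, 0.0403, 0.1953]
orientation: [-0.0, 0.828, 0.561, -0.0]
contact_force: [0.4, -0.2, 0.5]
finger_gap: 0.0401
grasp_force: 0.0
```

Request:
arm_command(
  motion=[
    {"turn": [0,0,-0.131],"xyz": [-0.9,-2.2,0],"fingers": 4},
    {"turn": [0,0,-0.131],"xyz": [-0.6,-2.3,0],"fingers": 4},
    {"turn": [0,0,0],"xyz": [0,0,0],"fingers": 4},
  ],
)

```text
time: 12.05
tcp_pos: [0.4185, 0.0399, 0.1954]
orientation: [-0.0, 0.748, 0.664, -0.001]
contact_force: [0.6, 0.6, 0.1]
finger_gap: 0.0401
grasp_force: 0.0
```

Run:
```python
from h import *
print(state()['tcp_pos'],state()['time'])
m=camera_model("top");a=grab_frame("top")[:,:,::-1];cv2.imwrite("pics/top7.png",a);r=cv2.imread("pics/top2full.png")
d=cv2.GaussianBlur(cv2.absdiff(a,r),(5,5),0).max(2);k=(d>14).astype(np.uint8)
k=cv2.morphologyEx(k,cv2.MORPH_OPEN,np.ones((3,3)))
h=cv2.cvtColor(cv2.GaussianBlur(a,(5,5),0),cv2.COLOR_BGR2HSV)
for c in sorted(cv2.findContours(k,0,2)[0],key=cv2.contourArea)[-8:]:
    (u,v),(w1,h1),_=cv2.minAreaRect(c);P=cast((u,v),.024,m)[0,:2];Q=cast((u,v),.124,m)[0,:2]
    print("diff",cv2.contourArea(c),cv2.boundingRect(c),(round(u),round(v)),round(w1,1),round(h1,1),"drawer level",(P-O)@ex,(P-O)@ey,"top level",(Q-O)@ex,(Q-O)@ey,h[int(v),int(u)])
plan((.427,.041,.037),-.121)
```

```text
[0.4185 0.0399 0.1954] 12.05
diff 55.0 (335, 346, 6, 16) (338, 354) 15.0 5.0 drawer level -0.30115574569818165 -0.14180937333878899 top level -0.28014286620069717 -0.12638215823880752 [23 51 20]
diff 61.0 (239, 278, 18, 6) (248, 281) 4.8 17.5 drawer level -0.14770309640052154 0.09440037160117562 top level -0.1395427036050882 0.09004374706312698 [ 20  76 124]
diff 65.0 (249, 348, 8, 21) (252, 358) 21.2 4.4 drawer level -0.3325902848869961 0.06408275533959709 top level -0.3089445932565282 0.062265394617606724 [18 85 45]
diff 113.0 (278, 352, 37, 14) (296, 358) 4.4 38.2 drawer level -0.3223451681165442 -0.042071671610903145 top level -0.2995575602510413 -0.03499802675567043 [16 99 44]
diff 133.0 (251, 300, 29, 23) (267, 314) 10.4 35.6 drawer level -0.22234080615031343 0.038730206791169855 top level -0.2079291027621905 0.0390362586956354 [18 82 53]
diff 858.5 (277, 273, 57, 56) (307, 297) 76.8 23.6 drawer level -0.17362416588750135 -0.0557697931968418 top level -0.1632927437718891 -0.04754885680684481 [20 48 79]
diff 879.0 (256, 235, 35, 34) (273, 252) 33.0 34.0 drawer level -0.07030610817448711 0.03948891193204167 top level -0.06862813042048042 0.039731418190482454 [ 13 156 100]
diff 981.0 (263, 168, 37, 36) (281, 186) 35.0 36.0 drawer level 0.09414687438578999 0.0362057729795445 top level 0.08205102821989366 0.03672325982594571 [ 16 143 121]
n 4 dyaw 0.003 tilt [-0.0002 -0.001  -1.    ]
-0.001 [0.1 0.2 4. ]
-0.001 [0.1 0.2 4. ]
-0.001 [0.1 0.2 4. ]
-0.001 [0.1 0.2 4. ]
```

The coaster now shows as a round 33×34 px patch lying flat in the drawer at riser (-0.070, 0.039). Nothing differs at the phone or the power bank. I'll straddle the bar and push the drawer shut.

Request:
arm_command(
  motion=[
    {"turn": [0,0,0],"xyz": [0,0.9,4],"fingers": 4},
    {"turn": [0,0,0],"xyz": [0,0,4],"fingers": 4},
    {"turn": [0,0,0],"xyz": [0,0,4],"fingers": 4},
    {"turn": [0,0,0],"xyz": [0,0,2.5],"fingers": 4},
    {"turn": [0,0,0],"xyz": [0,0,1.4],"fingers": 4},
  ],
)

```text
time: 12.6
tcp_pos: [0.4295, 0.0394, 0.0342]
orientation: [-0.001, 0.75, 0.661, -0.001]
contact_force: [0.1, 0.1, 0.9]
finger_gap: 0.04
grasp_force: 0.0
```

Request:
arm_command(
  motion=[
    {"turn": [0,0,0],"xyz": [0,0,0],"fingers": 2},
    {"turn": [0,0,0],"xyz": [0,0,0],"fingers": 2},
    {"turn": [0,0,0],"xyz": [0,0.5,0],"fingers": 2},
    {"turn": [0,0,0],"xyz": [0,1,0],"fingers": 2},
    {"turn": [0,0,0],"xyz": [0,1.5,0],"fingers": 2},
  ],
)

```text
time: 13.1
tcp_pos: [0.4603, 0.0355, 0.0376]
orientation: [0.0, 0.749, 0.662, -0.0]
contact_force: [-2.1, 1.2, -0.7]
finger_gap: 0.0196
grasp_force: 1.4
```

Request:
arm_command(
  motion=[
    {"turn": [0,0,0],"xyz": [0,1.5,0],"fingers": 2},
    {"turn": [0,0,0],"xyz": [0,1.5,0],"fingers": 2},
    {"turn": [0,0,0],"xyz": [0,1.5,0],"fingers": 2},
    {"turn": [0,0,0],"xyz": [0,1.5,0],"fingers": 2},
    {"turn": [0,0,0],"xyz": [0,1.5,0],"fingers": 2},
  ],
)

```text
time: 13.6
tcp_pos: [0.5356, 0.026, 0.0376]
orientation: [0.0, 0.749, 0.662, 0.0]
contact_force: [-2.6, 1.5, 0.8]
finger_gap: 0.0199
grasp_force: 1.4
```

Request:
arm_command(
  motion=[
    {"turn": [0,0,0],"xyz": [0,0.8,0],"fingers": 2},
    {"turn": [0,0,0],"xyz": [0,0.6,0],"fingers": 2},
    {"turn": [0,0,0],"xyz": [0,0.4,0],"fingers": 2},
    {"turn": [0,0,0],"xyz": [0,0.3,0],"fingers": 2},
  ],
)

```text
time: 14.0
tcp_pos: [0.5553, 0.0236, 0.0371]
orientation: [0.0, 0.749, 0.662, -0.0]
contact_force: [-1.2, -0.3, 1.0]
finger_gap: 0.0199
grasp_force: 1.1
```

Request:
arm_command(
  motion=[
    {"turn": [0,0,0],"xyz": [0,0.2,0],"fingers": 2},
    {"turn": [0,0,0],"xyz": [0,0.2,0],"fingers": 2},
    {"turn": [0,0,0],"xyz": [0,0,0],"fingers": 2},
  ],
)

```text
time: 14.3
tcp_pos: [0.5594, 0.0231, 0.037]
orientation: [0.0, 0.749, 0.662, 0.0]
contact_force: [-0.5, -0.7, -0.1]
finger_gap: 0.0195
grasp_force: 0.3
```

Request:
arm_command(
  motion=[
    {"turn": [0,0,0],"xyz": [0,0.2,0],"fingers": 2},
    {"turn": [0,0,0],"xyz": [0,0.2,0],"fingers": 2},
    {"turn": [0,0,0],"xyz": [0,0,0],"fingers": 2},
  ],
)

```text
time: 14.6
tcp_pos: [0.5611, 0.023, 0.0366]
orientation: [-0.001, 0.749, 0.662, -0.002]
contact_force: [-8.0, 0.5, 4.9]
finger_gap: 0.0205
grasp_force: 4.0
```

Request:
arm_command(
  motion=[
    {"turn": [0,0,0],"xyz": [0,0.2,0],"fingers": 2},
    {"turn": [0,0,0],"xyz": [0,0,0],"fingers": 2},
  ],
)

```text
time: 14.8
tcp_pos: [0.5611, 0.0229, 0.0364]
orientation: [-0.002, 0.749, 0.663, -0.003]
contact_force: [-14.6, 1.5, 9.1]
finger_gap: 0.0204
grasp_force: 7.0
```

The drawer hit the hard stop: 14.6 N and the TCP no longer advances. I'll centre on the bar, open and retreat upward without touching it.

Request:
arm_command(
  motion=[
    {"turn": [0,0,0],"xyz": [0,-0.5,0],"fingers": 2},
    {"turn": [0,0,0],"xyz": [0,-0.2,0],"fingers": 3},
    {"turn": [0,0,0],"xyz": [0,0,0],"fingers": 4},
    {"turn": [0,0,0],"xyz": [0,0,0],"fingers": 4},
    {"turn": [0,0,0],"xyz": [0,0,-2.0],"fingers": 4},
  ],
)

```text
time: 15.3
tcp_pos: [0.5569, 0.023, 0.0552]
orientation: [-0.001, 0.749, 0.662, -0.001]
contact_force: [-1.4, 1.2, 0.2]
finger_gap: 0.0398
grasp_force: 0.0
```

Request:
arm_command(
  motion=[
    {"turn": [0,0,0],"xyz": [0,0,-4],"fingers": 4},
    {"turn": [0,0,0],"xyz": [0,0,-4],"fingers": 4},
    {"turn": [0,0,0],"xyz": [0,-2,-4],"fingers": 4},
    {"turn": [0,0,0],"xyz": [0,-4,-2],"fingers": 4},
    {"turn": [0,0,0],"xyz": [0,-4,0],"fingers": 4},
  ],
)

```text
time: 15.8
tcp_pos: [0.4603, 0.0365, 0.1998]
orientation: [0.002, 0.749, 0.662, 0.002]
contact_force: [-0.8, -0.2, -0.5]
finger_gap: 0.0402
grasp_force: 0.0
```

Request:
arm_command(
  motion=[
    {"turn": [0,0,0],"xyz": [0,-4,0],"fingers": 4},
    {"turn": [0,0,0],"xyz": [0,-2,0],"fingers": 4},
    {"turn": [0,0,0],"xyz": [0,0,0],"fingers": 4},
  ],
)

```text
time: 16.1
tcp_pos: [0.3975, 0.0429, 0.1974]
orientation: [0.001, 0.749, 0.663, -0.0]
contact_force: [0.8, 0.4, -0.6]
finger_gap: 0.0401
grasp_force: 0.0
```

Run:
```python
from h import *
print(state()['tcp_pos'],state()['contact_force'],state()['time'])
m=camera_model("top");a=grab_frame("top")[:,:,::-1];cv2.imwrite("pics/top8.png",a);r=cv2.imread("pics/top0.png")
d=cv2.GaussianBlur(cv2.absdiff(a,r),(3,3),0).max(2);k=(d>16).astype(np.uint8);k[310:]=0
for c in sorted(cv2.findContours(k,0,2)[0],key=cv2.contourArea)[-8:]: print("diff",cv2.contourArea(c),cv2.boundingRect(c))
# yellow panel rim brightness profile across front edge, before/after; along riser -x at y=+0.09 and -0.08
for nm,im in(("before",r),("now",a)):
  for b in(.09,-.08):
    o=[]
    for x in np.arange(-.03,.021,.004):
        P=np.r_[O+x*ex+b*ey,.1];c=rot(m["rotation"]).T@(P-m["origin"]);o.append(int(im[int(round(m["cy"]+m["fy"]*c[1]/c[2])),int(round(m["cx"]+m["fx"]*c[0]/c[2]))].astype(int).sum()))
    print(nm,b,o)
```

```text
[0.3975 0.0429 0.1974] [ 0.849   0.4379 -0.5726] 16.1
diff 0.0 (333, 228, 2, 1)
diff 516.0 (262, 240, 55, 15)
diff 611.5 (237, 218, 109, 18)
diff 1038.5 (263, 167, 38, 37)
diff 1232.0 (236, 279, 63, 31)
before 0.09 [286, 304, 290, 258, 179, 256, 273, 205, 148, 233, 253, 250, 244]
before -0.08 [308, 293, 304, 280, 137, 266, 271, 209, 183, 257, 251, 268, 260]
now 0.09 [306, 302, 313, 305, 303, 298, 295, 142, 128, 253, 256, 270, 267]
now -0.08 [332, 315, 312, 313, 320, 316, 326, 211, 170, 274, 270, 278, 279]
```

The panel rim no longer protrudes, the stop was felt, and the phone and power bank areas are unchanged. Handing in.

```bash
python3 -c "
from bench import hand_in
print(hand_in())"
```

```text
the job is handed in; nothing more can be done
None
```

The coaster was pushed over the front edge into the open drawer and lay flat there, the drawer was then shut against its stop, the phone and power bank stayed where they lay, and the job was handed in at about 16 s.

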